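# Turn a flat-edged ceramic disc to the alignment bar and clamp it

### The job

The white ceramic disc in the blue alignment jig lies with its flat edge turned away from the steel bar at the far end. Press lightly on the disc's top with the fingertips and turn it until its flat faces the bar, then push the red keeper tab towards the bar until its sprung plunger holds the disc's flat fully home against the bar, snug but not hard, and let go. The ceramic chips easily, so do not press hard on it or drive it hard into the bar, and leave the other things on the worktop where they are.

Things in the scene. Friction and masses are not known exactly. Their poses are not given: they have to be found in the camera images.
- jig: Alignment jig, fixed to the worktop: blue plate 205 x 140 x 12 mm, x = -120 to +85 mm. Origin on the worktop, z up, x points to the alignment bar, y to the left. Two slippery white rails along x, inner faces at y = +-47 mm, x = -15 to +53 mm, tops 27 mm above the worktop; the disc lies between them with 2 mm play on each side and can slide along x.
- disc: Loose white ceramic disc, 90 mm across, 8 mm thick, about 0.14 kg, with one straight flat 46 mm long. Origin: centre of its underside; its x axis points to the middle of the flat (a dark dot on top, 10 mm across, lies on it, 30 mm out). Home, its centre is 38.5 mm from the bar's face and its x axis along the jig's x. Pressed on top with fingertips at 5 to 10 N it turns with them.
- disc_center (a point): Centre of the disc, half-way up (4 mm below its top face).
- disc_flat (a point): Middle of the disc's flat, half-way up, 38.5 mm from its centre.
- keeper_tab (a point): Middle of the keeper's red upright tab, 60 mm above the worktop; at x = -90 mm plus the keeper's travel in the jig's frame. The tab is 12 mm thick along the jig's x, 30 mm wide, its top 80 mm above the worktop; below 25 mm is the keeper's grey block, 40 mm long along x. Push the tab (or hold it and move it) along the jig's +x.
- keeper (a joint): Travel of the keeper along the jig's +x, in m (starts at 0 to 0.005, ends at 0.040). It takes about 6 N to slide and stays where left. Ahead of it sits a plunger with a round rubber nose, 12 mm across, on a spring (4 N per mm, bottoms at 3 mm). The plunger is screwed in more or less each time: its nose is 34 to 42 mm ahead of keeper_tab, so find by feel where it meets the rim.
- vial: Bystander: glass vial with a white cap, 25 mm across, 54 mm tall; origin under its centre. Leave alone.
- bar: Steel alignment bar, fixed to the jig. Origin at the middle of its near face (the one the disc's flat goes against) on top of the blue plate, 12 mm above the worktop, at x = 60 mm in the jig's frame; axes as the jig's. 104 mm long along y, 14 mm thick, its top 32 mm above the worktop.
- crucible: Bystander: white crucible, 48 mm across, 38 mm tall; origin under its centre. Leave alone.
- marker: Bystander: white marker pen with a blue cap, 130 mm long, lying; origin under its middle. Leave alone.
- tweezers: Bystander: steel tweezers, 120 mm long, lying; origin under the middle. Leave alone.
- boat: Bystander: white ceramic boat, 75 mm long, 12 mm tall; origin under its centre. Leave alone.
- platen (a joint): How far the platen is pressed down, in m. It is the round black slippery plate under the disc, 86 mm across, centred at x = 15 mm in the jig's frame, top 20 mm above the worktop when free. It floats on springs: sinks about 1 mm per 4 N of press and is on its hard stop at 0.004 (about 16 N).
Mind the look-alikes: they are no part of the job. Of the things that look like the disc, the larger one is meant.

How it is judged (in metres and radians):
On the way:
1. the disc is turned so that its flat faces the bar (within about 9 degrees) (angle between the x axis of disc and the x axis of jig, either way round below 0.16 rad and x of disc_flat in the frame of jig above 0.04 m), for 0.1 s.
At the end, for the whole second after the job is handed in: The disc lies flat with its flat within 2.3 degrees of the bar and within 1.5 mm of its face, still held against the bar by the keeper's plunger with more than 1 N, at rest and released (angle between the x axis of disc and the x axis of jig, either way round below 0.04 rad and x of disc_flat in the frame of jig above 0.0585 m and angle between disc's own z axis and vertical below 0.05 rad and contact force between disc and bar above 1 N and linear speed of disc below 0.01 m/s); the robot touches nothing.
It fails at once if the robot's fingers press on the disc with more than 25 N (contact force between the fingers and disc above 25 N).
It fails at once if the disc is driven against the bar with more than 25 N (contact force between disc and bar above 25 N).
It fails at once if the disc is lifted out or tipped (angle between disc's own z axis and vertical above 0.2 rad or z of disc in the frame of jig above 0.04 m).
It fails at once if a bystander is moved by more than 20 mm (distance of any of crucible, vial, marker, tweezers, boat from where it was at the start of the episode above 0.02 m).
It also fails if it takes over 72 s, if anything falls off the work surface, if the arm or the gripper's body presses on something with over 40 N, if the wrist force passes 120 N, or if a joint passes its speed limit or range.

### The arm

A 6-joint arm with a two-finger parallel gripper is mounted at the origin on a cart in front of the work surface, level with it; the furniture and walls round the work are solid. World frame = base frame: x ahead of the robot, y to its left, z up, the work surface at z = 0. Lengths are in m, angles in degrees, forces in N, time in s.
With the tool pointing down it reaches from about 0.375 to 0.975 m from the base axis. Payload 3.8 kg.
Tool frame: the origin (TCP) lies at the very end of the fingers, on their centre line; the grasp point (between the pads) lies 19 mm behind it; z points along the fingers, y is the direction in which the jaws open and shut (so a half turn about z gives the same grasp; the last joint's range is limited). The gripper opens to 88 mm and grips with 3 to 60 N. Pads are 18 mm wide; open, the fingers measure 123 mm over their backs; the gripper's body (75 mm by 187 mm) begins 45 mm behind the grasp point.
Start: joints at [-75.281, 15.12, 91.902, -0, 72.978, -2.114], TCP at [0.195, -0.646, 0.239] pointing down, gripper open.
Joint ranges: [-150.88, 150.88], [-54.13, 125.18], [17.81, 147.31], [-75.09, 255.09], [0, 152.58], [-146.25, 146.25]. Speed limits (degrees/s): [147.25, 147.25, 180, 180, 180, 180].

### API

Orientations are given as [roll, pitch, yaw] about the fixed x, y, z axes, in that order (R = Rz(yaw) Ry(pitch) Rx(roll)).
In Python, from cell import r gives the robot as it stands.
- The arm moves only by the tool send_rows, never from a script. Its argument "steps" is a list of rows, each a list of 5 numbers: the shift along the world's x, y, z in m, then the turn about the world's z in degrees, then the finger opening in m, from 0 to 0.0881. In form: [[x, y, z, roll, gripper], ...]. A call has 1 to 8 rows; each row shifts and turns the commanded pose from where the row before left it; what a row does not reach is not made up. A row lasts 1/12 s, in which the tool goes at most 41.7 mm and 7.16 degrees, less where a joint would pass 70% of its speed; a pose out of reach is approached as far as the arm can. A call is refused whole if a number of a shift passes 0.0417 or a number of a turn 7.16, either way. A call with a gripper value outside its range is refused whole. The fingers move at their own pace and stop on an object; "squeeze" is the grip in N (left out, the last holds). Time passes only in rows, so rows that do not move let the fingers close. It gives the time, the measured TCP pose, the force and the opening at its end, in the units of the state.
- r.read_state(): the state, without advancing time (a new reading comes with each control period).
- r.camera(name): name is "scene" or "top" or "wrist"; returns the picture (480x640x3 uint8, blue, green, red); there is no depth.
- r.camera_info(name): a dict with "camera_matrix" (3x3 intrinsics, pixels), "position" and "rotation" of the camera in the world; the wrist camera has in their place "tool_from_camera" (4x4, takes a point from camera to tool coordinates, whose origin is the TCP and whose axes are the flange's). Camera axes: x right, y down, z forward; pixel columns grow to the right and rows downward; lengths in m; the calibration is good to about 2 mm. A picture is of the moment at which its call begins: read the wrist's pose just before it. camera_info takes no time and is no camera call.
- r.finish_job(): hands the job in, once; it reports no verdict.
The state is a dict: "time_s": time; "joint_positions": joint angles; "qvel": joint speeds; "joint_torque": joint torques, N m; "eef_pos": TCP position; "tool_rot": TCP orientation; "wrist_force": force on the tool from outside, world axes, zero at the start; "wrist_torque": the same for the moment, N m; "grip_width": finger opening in m.
Only numpy, scipy, OpenCV 4.12 (cv2) and the standard library are available. Lean on these libraries where they do the work, as an engineer would, in place of code of your own. Each camera call takes 0.05 s, during which the arm holds its last target.

## Working session

There is one attempt and no reset: what is moved stays moved. The work goes in short steps, Python scripts to look and compute and a tool call to move; the robot and the scene stay as the last step left them, time stands still between calls to the robot, and variables do not carry over. Pictures are saved under pics/ and viewed, and the job is handed in when it is done.

Besides the shell and the picture viewer there is one more tool, called after "Request:" as name(argument=value, ...) on one line, values as JSON. send_rows: Moves the arm, as the interface text tells. Its arguments: {"type":"object","properties":{"steps":{"type":"array"},"squeeze":{"type":"number"}},"required":["steps"]}

```bash
ls; mkdir -p pics
python3 - <<'E'
from cell import r
import cv2
print(r.read_state())
for n in ("top","scene"):
    cv2.imwrite(f"pics/{n}0.png",r.camera(n)); print(n,r.camera_info(n))
print(r.camera_info("wrist"))
E
```

```text
pics
{'time_s': 0.0, 'joint_positions': array([-7.52808231e+01,  1.51692281e+01,  9.19787206e+01,  1.58654381e-04,
        7.29770795e+01, -2.11560512e+00]), 'qvel': array([-0.06025521, -0.05666609, -0.110735  , -0.02776832,  0.02099919,
        0.04256393]), 'joint_torque': array([-1.59195577e-03, -5.02117324e+01, -3.56872594e+01,  7.25916191e-02,
        2.93194887e-02, -1.97485238e-04]), 'eef_pos': array([ 0.19529683, -0.64540989,  0.23741106]), 'tool_rot': array([-1.79875063e+02, -4.76701997e-03,  1.68347302e+01]), 'wrist_force': array([ 0.83009398, -0.17385424, -0.53986038]), 'wrist_torque': array([0.01751938, 0.02185836, 0.07268391]), 'grip_width': 0.08813659405874845}
top {'camera_matrix': array([[487.33958064,   0.        , 323.88211306],
       [  0.        , 487.33958064, 243.2824553 ],
       [  0.        ,   0.        ,   1.        ]]), 'position': array([0.44190222, 0.04096464, 1.21547336]), 'rotation': array([-177.18747396,    0.36505665,  -91.02791808])}
scene {'camera_matrix': array([[595.48531115,   0.        , 322.65039565],
       [  0.        , 595.48531115, 235.73772704],
       [  0.        ,   0.        ,   1.        ]]), 'position': array([-0.09886754,  1.00199815,  0.98762575]), 'rotation': array([-129.29064791,    0.18318508, -148.10461923])}
{'camera_matrix': array([[365.01193692,   0.        , 317.23023308],
       [  0.        , 365.01193692, 240.90254557],
       [  0.        ,   0.        ,   1.        ]]), 'tool_from_camera': array([[-6.51155947e-04, -9.67097061e-01, -2.54406860e-01,
         6.54506559e-02],
       [ 9.99999773e-01, -6.74396525e-04,  4.13156627e-06,
        -5.55549962e-04],
       [-1.75566728e-04, -2.54406800e-01,  9.67097280e-01,
        -1.45341627e-01],
       [ 0.00000000e+00,  0.00000000e+00,  0.00000000e+00,
         1.00000000e+00]])}
```

View pics/top0.png

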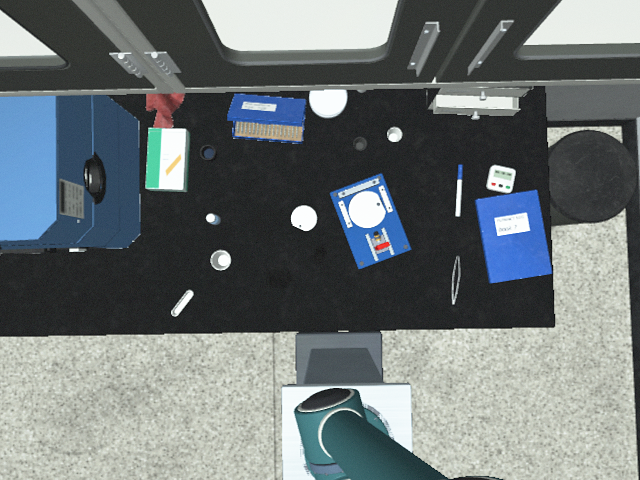

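View pics/scene0.png

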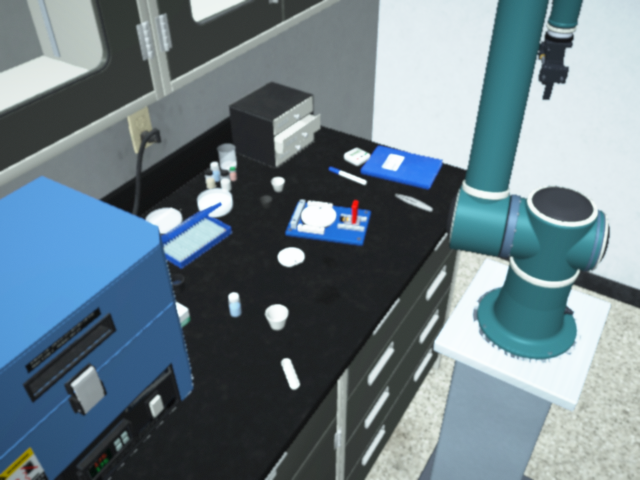

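```bash
cat > h.py <<'E'
from cell import r
import cv2,numpy as np
from scipy.spatial.transform import Rotation as R
def rot(rpy): return R.from_euler('xyz',rpy,degrees=True).as_matrix()
def ray(name,uv,st=None):
    ci=r.camera_info(name);K=ci['camera_matrix']
    d=np.linalg.inv(K)@np.array([uv[0],uv[1],1.])
    if name=='wrist':
        T=ci['tool_from_camera'];Rt=rot(st['tool_rot'])
        return st['eef_pos']+Rt@T[:3,3], Rt@T[:3,:3]@d
    return np.array(ci['position']),rot(ci['rotation'])@d
def onz(name,uv,z,st=None):
    o,d=ray(name,uv,st);return o+d*(z-o[2])/d[2]
E
python3 - <<'E'
import cv2
from h import *
im=cv2.imread('pics/top0.png')
c=im[165:280,315:425]
cv2.imwrite('pics/top0c.png',cv2.resize(c,None,fx=5,fy=5,interpolation=cv2.INTER_CUBIC))
hsv=cv2.cvtColor(im,cv2.COLOR_BGR2HSV)
m=cv2.inRange(hsv,(100,120,60),(125,255,255)); m[:165]=0;m[280:]=0;m[:,:320]=0;m[:,420:]=0
m=cv2.morphologyEx(m,cv2.MORPH_CLOSE,np.ones((3,3)))
cs,_=cv2.findContours(m,0,1);c=max(cs,key=cv2.contourArea)
rect=cv2.minAreaRect(c)
P=np.array([onz('top',p,0.012)[:2] for p in cv2.boxPoints(rect)])
print(P,[np.linalg.norm(P[i]-P[i-1]) for i in range(4)],P.mean(0))
e=[P[i]-P[i-1] for i in range(4)]
print([np.degrees(np.arctan2(v[1],v[0])) for v in e])
m=cv2.inRange(hsv,(0,150,100),(6,255,255))[225:270,350:410];ys,xs=np.nonzero(m);print(xs.min()+350,xs.max()+350,ys.min()+225,ys.max()+225,xs.mean()+350,ys.mean()+225)
print(onz('top',(380,244),.08),onz('top',(366,209),.028),onz('top',(382,204),.028))
E
```

```text
[[ 0.62894057  0.03417351]
 [ 0.67762457 -0.09982316]
 [ 0.48247431 -0.16862076]
 [ 0.43445493 -0.03563115]] [np.float64(0.20663338454495664), np.float64(0.1425666219166585), np.float64(0.2069220473783636), np.float64(0.14139341537226804)] [ 0.5558736  -0.06747539]
[np.float64(19.744044712060955), np.float64(-70.0327796399985), np.float64(-160.5805845129396), np.float64(109.85344485937149)]
375 388 242 249 381.8392857142857 245.55357142857142
[ 0.49374502 -0.08355966  0.08      ] [ 0.58245401 -0.05706015  0.028     ] [ 0.59401359 -0.09646452  0.028     ]
```

View pics/top0c.png

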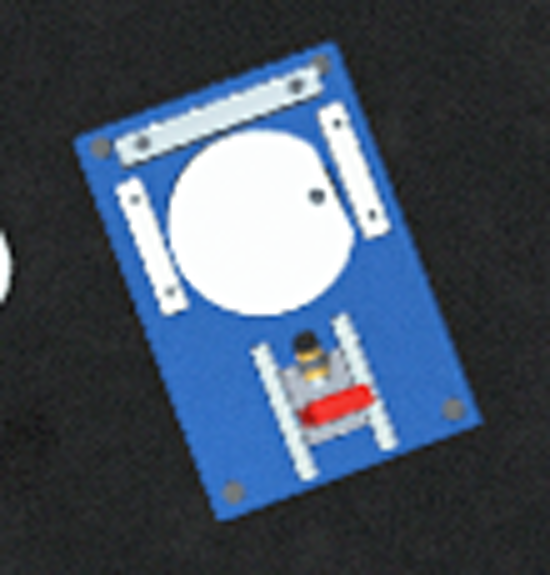

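Request:
send_rows(steps=[[0.016,0.0245,-0.003,0,0.04],[0.016,0.0245,-0.003,0,0.04],[0.016,0.0245,-0.003,0,0.04],[0.016,0.0245,-0.003,0,0.04],[0.016,0.0245,-0.003,0,0.04],[0.016,0.0245,-0.003,0,0.04],[0.016,0.0245,-0.003,0,0.04],[0.016,0.0245,-0.003,0,0.04]], squeeze=10)

```text
time_s: 0.77
eef_pos: [0.3238, -0.4485, 0.214]
tool_rot: [-180.0, 0.0, 16.8]
wrist_force: [-0.2, -0.4, 0.2]
grip_width: 0.0404
```

Request:
send_rows(steps=[[0.016,0.0245,-0.003,0,0.04],[0.016,0.0245,-0.003,0,0.04],[0.016,0.0245,-0.003,0,0.04],[0.016,0.0245,-0.003,0,0.04],[0.016,0.0245,-0.003,0,0.04],[0.016,0.0245,-0.003,0,0.04],[0.016,0.0245,-0.003,0,0.04],[0.016,0.0245,-0.003,0,0.04]])

```text
time_s: 1.43
eef_pos: [0.4517, -0.2526, 0.1902]
tool_rot: [-180.0, 0.0, 16.8]
wrist_force: [-0.2, 0.2, 0.5]
grip_width: 0.0401
```

Request:
send_rows(steps=[[0.016,0.0245,-0.003,0,0.04],[0.016,0.0245,-0.003,0,0.04],[0.016,0.0245,-0.003,0,0.04],[0.016,0.0245,-0.003,0,0.04],[0.016,0.0245,-0.003,0,0.04],[0.016,0.0245,-0.003,0,0.04],[0,0,0,0,0.04],[0,0,0,0,0.04]])

```text
time_s: 2.1
eef_pos: [0.5474, -0.1058, 0.1719]
tool_rot: [-180.0, 0.1, 17.0]
wrist_force: [-0.2, -0.3, -0.1]
grip_width: 0.0402
```

Run:
```python
from h import *
import pickle
s=r.read_state();im=r.camera('wrist');cv2.imwrite('pics/w1.png',im);pickle.dump(s,open('s1.pkl','wb'));print(s)
```

```text
{'time_s': 2.1, 'joint_positions': array([-1.34938778e+01,  5.50682627e+00,  1.10466221e+02, -1.35736268e-02,
        6.41176998e+01,  5.95102377e+01]), 'qvel': array([-2.19656272, -0.72170303,  0.50404697, -0.79991479,  0.40176902,
       -0.41371619]), 'joint_torque': array([  1.04831569, -38.72101307, -33.94875526,   0.21688637,
        -0.13584504,   0.07975058]), 'eef_pos': array([ 0.54741291, -0.10582805,  0.17193851]), 'tool_rot': array([-1.79964471e+02,  8.43905764e-02,  1.70018456e+01]), 'wrist_force': array([-0.22976428, -0.30300067, -0.14201781]), 'wrist_torque': array([-0.0213955 ,  0.03509097, -0.01478045]), 'grip_width': 0.04016809827925231}
```

View pics/w1.png

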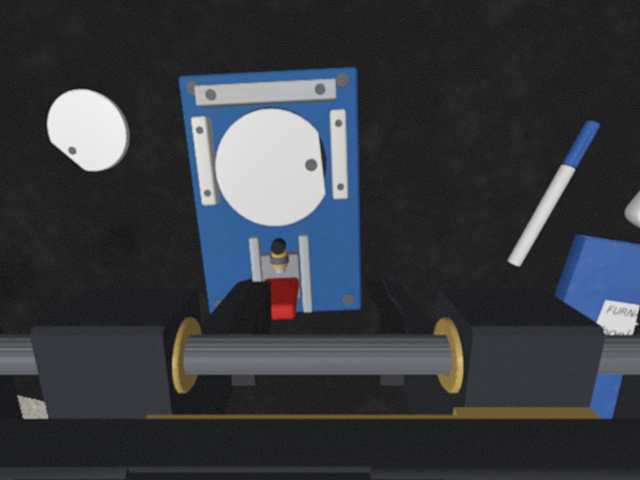

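```bash
cat >> h.py <<'E'
def analyse(im,s,name='wrist'):
    hsv=cv2.cvtColor(im,cv2.COLOR_BGR2HSV)
    m=cv2.inRange(hsv,(0,0,140),(179,40,255))
    cs,_=cv2.findContours(m,0,1)
    out={}
    for c in cs:
        if cv2.contourArea(c)<2000: continue
        p=np.array([onz(name,q[0],.028,s)[:2] for q in c])
        # circle fit of the rim with robust trimming
        k=np.ones(len(p),bool)
        for _ in range(15):
            A=np.c_[2*p[k],np.ones(k.sum())];x=np.linalg.lstsq(A,(p[k]**2).sum(1),rcond=None)[0]
            rad=np.sqrt(x[2]+x[:2]@x[:2]);d=np.linalg.norm(p-x[:2],axis=1)-rad
            k=np.abs(d)<.0015
        if not .035<rad<.055: continue
        mm=np.zeros(m.shape,np.uint8);cv2.drawContours(mm,[c],-1,255,-1);mm=cv2.erode(mm,np.ones((5,5)))
        dk=((im.max(2)<150)&(mm>0)).astype(np.uint8)
        n,l,st,ce=cv2.connectedComponentsWithStats(dk)
        dots=[onz(name,ce[i],.028,s)[:2] for i in range(1,n) if st[i,4]>15]
        fl=p[d<-.003]
        print('disc',x[:2],'r',rad,'dots',[(q,np.degrees(np.arctan2(*(q-x[:2])[::-1])),np.linalg.norm(q-x[:2])) for q in dots])
        if len(fl)>5:
            v=np.linalg.svd(fl-fl.mean(0))[2][0];print(' flat line angle',np.degrees(np.arctan2(v[1],v[0])),'dir to flat',np.degrees(np.arctan2(*(fl.mean(0)-x[:2])[::-1])))
E
python3 - <<'E'
from h import *
import pickle
s=pickle.load(open('s1.pkl','rb'));im=cv2.imread('pics/w1.png')
analyse(im,s)
hsv=cv2.cvtColor(im,cv2.COLOR_BGR2HSV)
m=cv2.inRange(hsv,(100,120,60),(125,255,255));m[:,:150]=0;m[:,400:]=0
cs,_=cv2.findContours(m,0,1);c=max(cs,key=cv2.contourArea)[:,0]
# edges: top, left, right lines
P=np.array([onz('wrist',q,.012,s)[:2] for q in c]);
def fit(sel):
    p=P[sel];o=p.mean(0);v=np.linalg.svd(p-o)[2][0];return o,v,np.degrees(np.arctan2(v[1],v[0]))
T=fit((c[:,1]<85)&(c[:,0]>195)&(c[:,0]<345));Rr=fit((c[:,0]>350)&(c[:,1]>90)&(c[:,1]<280));L=fit((c[:,0]<215)&(c[:,1]>100)&(c[:,1]<270)&(c[:,0]>150))
for q in (T,Rr,L): print(q)
def isect(a,b):
    t=np.linalg.solve(np.c_[a[1],-b[1]],b[0]-a[0]);return a[0]+a[1]*t[0]
tl,tr=isect(T,L),isect(T,Rr);print(tl,tr,np.linalg.norm(tl-tr))
print('barpts',[onz('wrist',q,.032,s) for q in((195,105),(336,98))])
print('tab top front/back',[onz('wrist',q,.08,s) for q in((270,290),(297,290))], [onz('wrist',q,.08,s) for q in((273,318),(294,318))])
E
```

```text
disc [ 0.58190158 -0.05823256] r 0.04461198873060456 dots [(array([ 0.59408288, -0.08573036]), np.float64(-66.10705249319241), np.float64(0.030075123252086444))]
 flat line angle 23.80274795182658 dir to flat -64.80851447235952
(array([ 0.65180443, -0.03524015]), array([-0.33685176,  0.94155769]), np.float64(109.68518189395066))
(array([ 0.58721229, -0.12919057]), array([0.94199058, 0.33563931]), np.float64(19.611418981039684))
(array([0.54713822, 0.00333648]), array([-0.94186222, -0.33599933]), np.float64(-160.3666817028993))
[0.62771896 0.0320828 ] [ 0.67431314 -0.0981558 ] 0.1383224862294355
barpts [array([0.61053685, 0.00812267, 0.032     ]), array([ 0.64540223, -0.08964239,  0.032     ])]
tab top front/back [array([ 0.50653619, -0.08323719,  0.08      ]), array([ 0.51203081, -0.10123738,  0.08      ])] [array([ 0.48649991, -0.09084252,  0.08      ]), array([ 0.49086598, -0.10514356,  0.08      ])]
```

Request:
send_rows(steps=[[0.009,0.012,-0.02,0,0.03],[0.009,0.012,-0.025,0,0.03],[0.009,0.012,-0.025,0,0.03],[0.0075,0.0116,-0.025,0,0.03],[0,0,-0.022,0,0.03],[0,0,-0.014,0,0.03],[0,0,0,0,0.03],[0,0,0,0,0.03]])

```text
time_s: 2.82
eef_pos: [0.5806, -0.0605, 0.0409]
tool_rot: [-180.0, 0.1, 16.8]
wrist_force: [0.2, 0.2, -0.1]
grip_width: 0.0299
```

Run:
```python
from h import *
print(r.read_state())
im=r.camera('wrist');cv2.imwrite('pics/w2.png',im)
```

```text
{'time_s': 2.8167, 'joint_positions': array([-8.38746216e+00,  1.67734426e+01,  1.12672921e+02, -1.86738476e-02,
        5.06973553e+01,  6.48716083e+01]), 'qvel': array([ 0.08231867, -1.59861196, -1.91058581,  0.07173201, -0.06433796,
        0.1177202 ]), 'joint_torque': array([ 1.68643333e-01, -4.35293663e+01, -2.78510910e+01,  3.96262645e-02,
       -2.84630642e-02, -4.54988083e-03]), 'eef_pos': array([ 0.58062618, -0.06052713,  0.04092375]), 'tool_rot': array([-1.79952025e+02,  1.36242249e-01,  1.67528331e+01]), 'wrist_force': array([ 0.18421372,  0.17383389, -0.0932517 ]), 'wrist_torque': array([0.01156123, 0.00067869, 0.0150915 ]), 'grip_width': 0.029875838775463945}
```

View pics/w2.png

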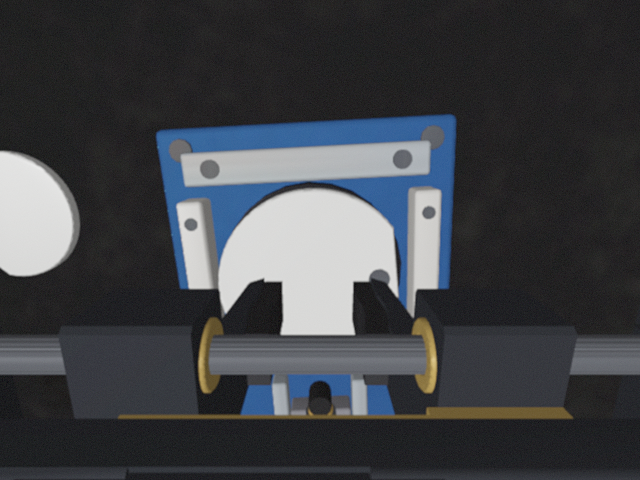

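The fingertips are over the disc, about 2 mm to the right of its centre (columns 318 and 310). I'll correct that and descend gently.

Request:
send_rows(steps=[[0.001,0.002,-0.003,0,0.03],[0,0,-0.003,0,0.03],[0,0,-0.003,0,0.03],[0,0,-0.0015,0,0.03],[0,0,-0.0005,0,0.03],[0,0,0,0,0.03],[0,0,0,0,0.03]])

```text
time_s: 3.45
eef_pos: [0.583, -0.0574, 0.0308]
tool_rot: [180.0, -0.0, 16.8]
wrist_force: [0.9, 0.0, 0.5]
grip_width: 0.0301
```

Request:
send_rows(steps=[[0,0,-0.0007,0,0.03],[0,0,-0.0007,0,0.03],[0,0,-0.0006,0,0.03],[0,0,0,0,0.03],[0,0,0,0,0.03]])

```text
time_s: 3.87
eef_pos: [0.5829, -0.0575, 0.0286]
tool_rot: [-180.0, 0.0, 16.8]
wrist_force: [0.1, 0.2, 0.0]
grip_width: 0.0297
```

Request:
send_rows(steps=[[0,0,-0.0005,0,0.03],[0,0,-0.0005,0,0.03],[0,0,0,0,0.03],[0,0,0,0,0.03]])

```text
time_s: 4.2
eef_pos: [0.5831, -0.0575, 0.0279]
tool_rot: [180.0, -0.0, 16.8]
wrist_force: [-0.1, 0.7, 1.3]
grip_width: 0.03
```

Contact is starting, and stiffness should be about 4 N/mm from here.

Request:
send_rows(steps=[[0,0,-0.0005,0,0.03],[0,0,-0.0005,0,0.03],[0,0,0,0,0.03],[0,0,0,0,0.03]])

```text
time_s: 4.53
eef_pos: [0.5834, -0.0575, 0.0272]
tool_rot: [180.0, -0.0, 16.8]
wrist_force: [-0.8, 0.9, 5.0]
grip_width: 0.0305
```

Request:
send_rows(steps=[[0,0,-0.0004,0,0.03],[0,0,-0.0004,0,0.03],[0,0,0,0,0.03],[0,0,0,0,0.03]])

```text
time_s: 4.87
eef_pos: [0.5836, -0.0575, 0.0266]
tool_rot: [180.0, -0.1, 16.8]
wrist_force: [-0.5, 0.4, 6.0]
grip_width: 0.03
```

Request:
send_rows(steps=[[0,0,0,2,0.03],[0,0,0,3,0.03],[0,0,0,3,0.03],[0,0,0,3,0.03],[0,0,0,3,0.03],[0,0,0,3,0.03],[0,0,0,3,0.03],[0,0,0,0,0.03]])

```text
time_s: 5.53
eef_pos: [0.584, -0.0576, 0.0267]
tool_rot: [179.9, -0.1, 37.0]
wrist_force: [-0.5, 0.6, 7.2]
grip_width: 0.03
```

Run:
```python
from h import *
im=r.camera('wrist');cv2.imwrite('pics/w3.png',im)
```

```text
(no output)
```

View pics/w3.png

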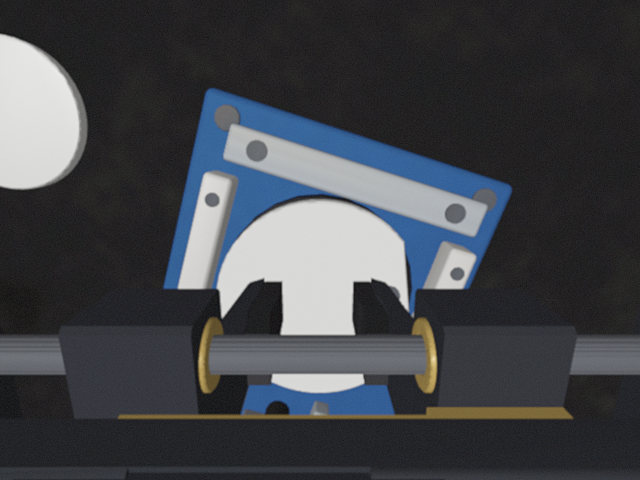

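The disc follows the fingertips with some slip: the dot moved from (379,278) to about (393,292). I'll continue.

Request:
send_rows(steps=[[0,0,0,3,0.03],[0,0,0,3,0.03],[0,0,0,3,0.03],[0,0,0,3,0.03],[0,0,0,3,0.03],[0,0,0,3,0.03],[0,0,0,3,0.03],[0,0,0,3,0.03]])

```text
time_s: 6.25
eef_pos: [0.5838, -0.0574, 0.0267]
tool_rot: [179.9, -0.0, 61.0]
wrist_force: [-0.4, -0.2, 6.4]
grip_width: 0.03
```

Request:
send_rows(steps=[[0,0,0,3,0.03],[0,0,0,3,0.03],[0,0,0,3,0.03],[0,0,0,3,0.03],[0,0,0,3,0.03],[0,0,0,3,0.03],[0,0,0,3,0.03],[0,0,0,3,0.03]])

```text
time_s: 6.92
eef_pos: [0.5837, -0.0573, 0.0267]
tool_rot: [179.9, -0.0, 85.0]
wrist_force: [-0.5, 0.3, 6.9]
grip_width: 0.03
```

Request:
send_rows(steps=[[0,0,0,3,0.03],[0,0,0,3,0.03],[0,0,0,3,0.03],[0,0,0,3,0.03],[0,0,0,3,0.03],[0,0,0,3,0.03],[0,0,0,0,0.03],[0,0,0,0,0.03]])

```text
time_s: 7.58
eef_pos: [0.5838, -0.0575, 0.0267]
tool_rot: [179.9, 0.0, 102.8]
wrist_force: [-0.2, -0.6, 5.8]
grip_width: 0.0301
```

Run:
```python
from h import *
s=r.read_state();im=r.camera('wrist');cv2.imwrite('pics/w4.png',im);t=r.camera('top');cv2.imwrite('pics/t4.png',t)
```

```text
(no output)
```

View pics/w4.png

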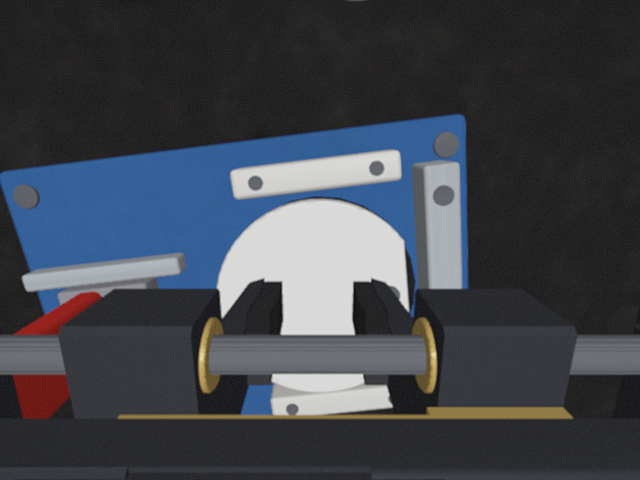

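Run:
```python
from h import *
s=r.read_state();im=cv2.imread('pics/w4.png')
c=im[220:310,370:440];cv2.imwrite('pics/w4c.png',cv2.resize(c,None,fx=8,fy=6,interpolation=cv2.INTER_CUBIC))
# flat edge: per row, last bright column before drop
g=im.max(2).astype(int)
pts=[]
for v in range(238,300,4):
    row=g[v]; u=next(u for u in range(385,430) if row[u]<170); pts.append((u,v))
print(pts)
for z,pp in((.0265,pts),(.032,[(414,170),(417,285)])):
    P=np.array([onz('wrist',q,z,s)[:2] for q in pp]);v=np.linalg.svd(P-P.mean(0))[2][0];print(np.degrees(np.arctan2(v[1],v[0]))%180,P.mean(0))
```

```text
[(402, 238), (404, 242), (404, 246), (404, 250), (405, 254), (405, 258), (405, 262), (406, 266), (406, 270), (406, 274), (406, 278), (385, 282), (385, 286), (385, 290), (385, 294), (385, 298)]
84.40242932043931 [ 0.61398747 -0.03481175]
108.180310130617 [ 0.61442189 -0.01641389]
```

View pics/w4c.png

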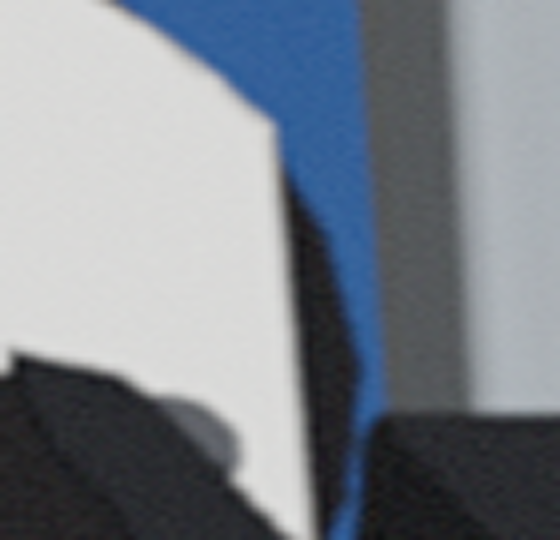

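Run:
```python
from h import *
s=r.read_state()
for z,a,b in((.0265,(404.9,242),(409.6,308)),(.032,(425.5,220),(428,285)),(.0265,(404.9,242),(404.9,242))):
    A=onz('wrist',a,z,s)[:2];B=onz('wrist',b,z,s)[:2];v=A-B;print(A,B,np.degrees(np.arctan2(v[1],v[0])))
```

```text
[ 0.61338585 -0.02322496] [ 0.62370565 -0.05125414] 110.2127368630657
[ 0.61707052 -0.01175298] [ 0.62609121 -0.03754992] 109.27375398661925
[ 0.61338585 -0.02322496] [ 0.61338585 -0.02322496] 0.0
```

Request:
send_rows(steps=[[0,0,0.001,0,0.03],[0,0,0.003,0,0.03],[0,0,0.01,0,0.03],[0,0,0.03,0,0.04],[0,0,0.03,3,0.04],[-0.01,-0.005,0.03,4,0.04],[-0.02,-0.007,0.02,0,0.04],[0,0,0,0,0.04]])

```text
time_s: 8.35
eef_pos: [0.5536, -0.0706, 0.1551]
tool_rot: [179.7, 0.2, 109.8]
wrist_force: [0.6, 0.6, -0.2]
grip_width: 0.0396
```

Request:
send_rows(steps=[[0,0,0,0,0.04],[0,0,0,0,0.04]])

```text
time_s: 8.52
eef_pos: [0.5525, -0.0693, 0.1492]
tool_rot: [-180.0, -0.0, 109.8]
wrist_force: [0.0, 0.4, -0.0]
grip_width: 0.0399
```

Run:
```python
from h import *
import pickle
s=r.read_state();im=r.camera('wrist');cv2.imwrite('pics/w5.png',im);t=r.camera('top');cv2.imwrite('pics/t5.png',t)
pickle.dump(s,open('s5.pkl','wb'));print(s['eef_pos'],s['tool_rot'],s['wrist_force']);analyse(im,s)
```

```text
[ 0.55253612 -0.06929904  0.14920474] [-1.79971034e+02 -2.89380791e-02  1.09803635e+02] [ 0.00246685  0.38108536 -0.04936207]
disc [ 0.58432398 -0.05787717] r 0.04460407086933708 dots [(array([ 0.61267614, -0.04799336]), np.float64(19.21899572441626), np.float64(0.030025565090498557)), (array([ 0.58420112, -0.11230783]), np.float64(-90.12932275238651), np.float64(0.05443079630601123))]
 flat line angle 75.6281265725625 dir to flat -9.865176841557558
```

View pics/w5.png

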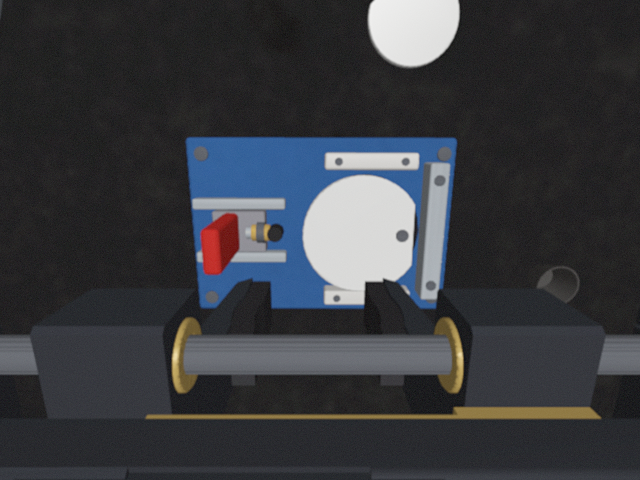

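Run:
```python
from h import *
im=cv2.imread('pics/w5.png')
c=im[190:290,180:300];cv2.imwrite('pics/w5c.png',cv2.resize(c,None,fx=6,fy=6,interpolation=cv2.INTER_CUBIC))
```

```text
(no output)
```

View pics/w5c.png

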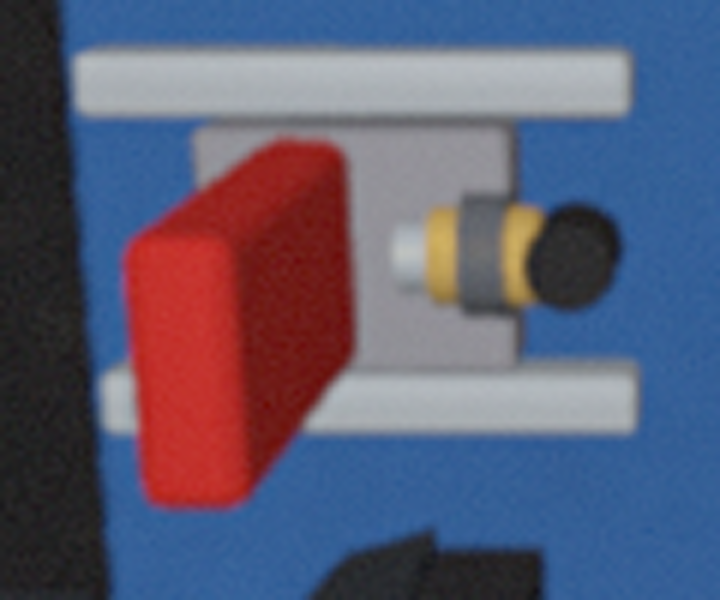

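Run:
```python
from h import *
import pickle
s=pickle.load(open('s5.pkl','rb'))
a=np.radians(19.65);J=np.array([[np.cos(a),np.sin(a)],[-np.sin(a),np.cos(a)]]);o=np.array([.571,-.0616])
P=[onz('wrist',q,.08,s)[:2] for q in((201.2,230),(220,230),(221.3,274.2),(204.7,274.2))]
m=np.mean(P,0);print('tab',m,[J@(p-o) for p in P],J@(m-o))
for z in(.02,.024,.028): print(J@(onz('wrist',(283.3,232.5),z,s)[:2]-o))
for q in ((303,235),(414.5,235)): print('disc edges jig',J@(onz('wrist',q,.028,s)[:2]-o))
print('tcp jig',J@(s['eef_pos'][:2]-o))
```

```text
tab [ 0.49142513 -0.08932247] [array([-0.0896597 ,  0.01476225]), array([-0.07831946,  0.01478577]), array([-0.07936663, -0.01346138]), array([-0.08970664, -0.0134831 ])] [-0.08426311  0.00065088]
[-0.04588699 -0.00101309]
[-4.55059786e-02 -5.78751448e-05]
[-0.04512497  0.00089734]
disc edges jig [-0.03035231 -0.00100423]
disc edges jig [ 0.05348987 -0.00083005]
tcp jig [-0.01997761 -0.00104177]
```

Request:
send_rows(steps=[[-0.015,-0.005,0,0,0.05],[-0.02,-0.007,0,0,0.05],[-0.02,-0.007,0,0,0.05],[-0.0065,-0.002,0,0,0.05],[0,0,-0.01,0,0.05],[0,0,-0.02,0,0.05],[0,0,0,0,0.05],[0,0,0,0,0.05]])

```text
time_s: 9.28
eef_pos: [0.4907, -0.0899, 0.1179]
tool_rot: [-179.8, -0.1, 109.8]
wrist_force: [0.9, -0.4, -0.2]
grip_width: 0.0502
```

Run:
```python
from h import *
s=r.read_state();im=r.camera('wrist');cv2.imwrite('pics/w6.png',im);print(s['eef_pos'],s['tool_rot'],s['wrist_force'])
```

```text
[ 0.49073189 -0.08988367  0.11793891] [-1.79817041e+02 -1.31773904e-01  1.09846315e+02] [ 0.92741247 -0.38448721 -0.23823441]
```

View pics/w6.png

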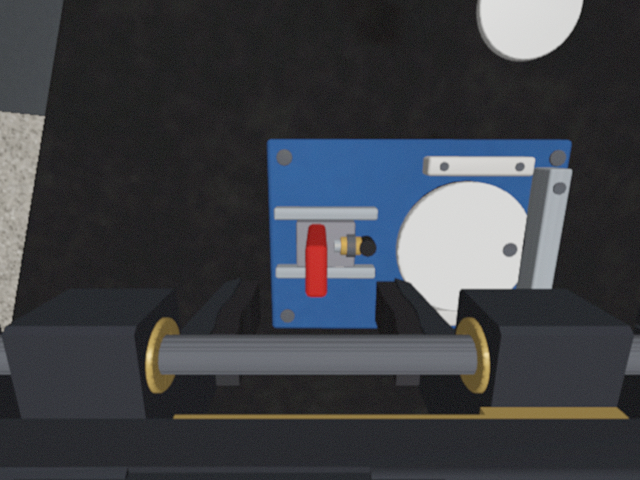

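The tab (red, columns 306–326) is centred between the fingers. I'll descend and grip.

Request:
send_rows(steps=[[0,0,-0.02,0,0.05],[0,0,-0.02,0,0.05],[0,0,-0.02,0,0.05],[0,0,-0.015,0,0.05],[0,0,0,0,0.05],[0,0,0,0,0.03],[0,0,0,0,0.018],[0,0,0,0,0.014]])

```text
time_s: 10.0
eef_pos: [0.4931, -0.0907, 0.0465]
tool_rot: [179.9, 0.1, 109.8]
wrist_force: [0.0, 0.0, -0.3]
grip_width: 0.0322
```

Request:
send_rows(steps=[[0,0,0,0,0.0],[0,0,0,0,0.0],[0,0,0,0,0.0],[0,0,0,0,0.0]], squeeze=25)

```text
time_s: 10.33
eef_pos: [0.4911, -0.0909, 0.0456]
tool_rot: [-179.9, 0.0, 109.8]
wrist_force: [-3.4, -2.7, 6.5]
grip_width: 0.0118
```

Request:
send_rows(steps=[[0,0,0,0,0.0],[0,0,0,0,0.0]])

```text
time_s: 10.5
eef_pos: [0.4911, -0.0909, 0.0456]
tool_rot: [-180.0, 0.0, 109.8]
wrist_force: [-3.5, -2.1, 7.1]
grip_width: 0.0117
```

Run:
```python
from h import *
s=r.read_state();print(s['eef_pos'],s['tool_rot'],s['wrist_force'],s['wrist_torque'])
```

```text
[ 0.49112726 -0.0909077   0.04561212] [-1.79951717e+02  2.12797377e-02  1.09841157e+02] [-3.49506397 -2.08529089  7.05230341] [-0.35126009  0.51484568 -0.0912157 ]
```

Request:
send_rows(steps=[[0.0019,0.0007,0.0012,0,0.0],[0.0019,0.0007,0,0,0.0],[0.0019,0.0007,0,0,0.0],[0.0019,0.0007,0,0,0.0],[0.0019,0.0007,0,0,0.0],[0,0,0,0,0.0],[0,0,0,0,0.0]])

```text
time_s: 11.08
eef_pos: [0.4996, -0.0878, 0.0456]
tool_rot: [-179.8, 0.0, 109.9]
wrist_force: [-2.4, -5.4, -1.0]
grip_width: 0.0115
```

Request:
send_rows(steps=[[0.0021,0.0001,0,0,0.0],[0.0019,0.0007,0,0,0.0],[0.0009,0.0003,0,0,0.0],[0,0,0,0,0.0],[0,0,0,0,0.0]])

```text
time_s: 11.5
eef_pos: [0.5041, -0.0862, 0.0456]
tool_rot: [-179.8, -0.0, 109.8]
wrist_force: [-3.9, -3.2, 1.3]
grip_width: 0.0118
```

Request:
send_rows(steps=[[0.0009,0.0003,0,0,0.0],[0.0009,0.0003,0,0,0.0],[0.0009,0.0003,0,0,0.0],[0.001,0.0004,0,0,0.0],[0,0,0,0,0.0]])

```text
time_s: 11.92
eef_pos: [0.5077, -0.0849, 0.0456]
tool_rot: [-179.8, -0.1, 109.8]
wrist_force: [-5.6, -2.1, 2.1]
grip_width: 0.0117
```

Run:
```python
from h import *
s=r.read_state();im=r.camera('wrist');cv2.imwrite('pics/w7.png',im);print(s['eef_pos'],s['tool_rot'],s['wrist_force'])
```

```text
[ 0.50769894 -0.08493277  0.04561562] [-1.79788985e+02 -5.21464097e-02  1.09845240e+02] [-5.64576784 -2.08130325  2.13873535]
```

View pics/w7.png

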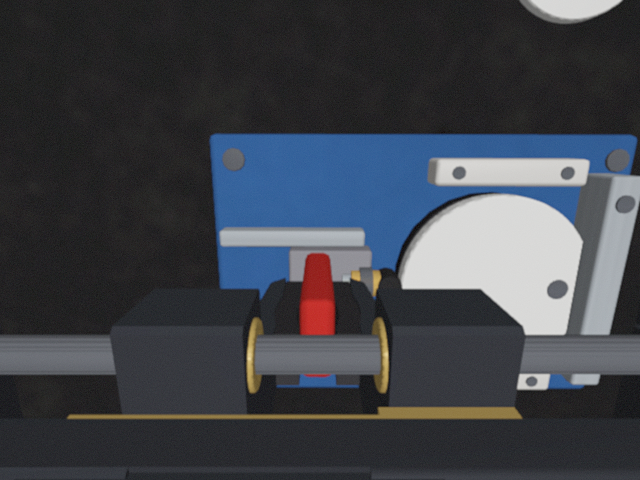

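Request:
send_rows(steps=[[0.0009,0.0003,0,0,0.0],[0.0005,0.0002,0,0,0.0],[0.0005,0.0002,0,0,0.0],[0,0,0,0,0.0],[0,0,0,0,0.0]])

```text
time_s: 12.38
eef_pos: [0.5095, -0.0843, 0.0456]
tool_rot: [-179.8, -0.0, 109.8]
wrist_force: [-5.9, -3.2, 2.3]
grip_width: 0.0119
```

Request:
send_rows(steps=[[0.0005,0.0002,0,0,0.0],[0.0005,0.0002,0,0,0.0],[0,0,0,0,0.0],[0,0,0,0,0.0]])

```text
time_s: 12.72
eef_pos: [0.5105, -0.0839, 0.0456]
tool_rot: [-179.8, -0.0, 109.8]
wrist_force: [-4.1, -2.8, 2.5]
grip_width: 0.0117
```

Request:
send_rows(steps=[[0.0005,0.0002,0,0,0.0],[0.0005,0.0001,0,0,0.0],[0,0,0,0,0.0],[0,0,0,0,0.0]])

```text
time_s: 13.05
eef_pos: [0.5115, -0.0836, 0.0456]
tool_rot: [-179.8, -0.1, 109.8]
wrist_force: [-5.7, -3.1, 1.8]
grip_width: 0.0119
```

Force along the slide is still about 6 N, which is friction only. Continuing.

Request:
send_rows(steps=[[0.0005,0.0002,0,0,0.0],[0.0005,0.0001,0,0,0.0],[0,0,0,0,0.0],[0,0,0,0,0.0]])

```text
time_s: 13.38
eef_pos: [0.5122, -0.0833, 0.0456]
tool_rot: [-179.7, -0.1, 109.8]
wrist_force: [-6.6, -4.2, 3.9]
grip_width: 0.0117
```

Run:
```python
from h import *
s=r.read_state();im=r.camera('wrist');cv2.imwrite('pics/w8.png',im);print(s['eef_pos'],s['tool_rot'],s['wrist_force'])
```

```text
[ 0.51218066 -0.08333307  0.04561458] [-1.79747423e+02 -6.20858059e-02  1.09849251e+02] [-6.58984481 -4.22815439  3.87949494]
```

View pics/w8.png

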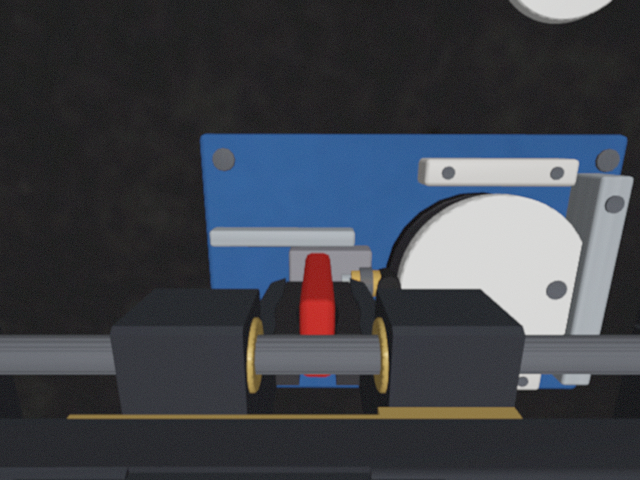

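Request:
send_rows(steps=[[0.0005,0.0002,0,0,0.0],[0,0,0,0,0.0],[0,0,0,0,0.0]])

```text
time_s: 13.68
eef_pos: [0.5125, -0.0832, 0.0456]
tool_rot: [-179.7, -0.1, 109.9]
wrist_force: [-7.3, -4.0, 4.4]
grip_width: 0.0115
```

Request:
send_rows(steps=[[0.0005,0.0002,0,0,0.0],[0,0,0,0,0.0],[0,0,0,0,0.0]])

```text
time_s: 13.93
eef_pos: [0.5127, -0.0831, 0.0456]
tool_rot: [-179.7, -0.1, 109.9]
wrist_force: [-7.4, -2.7, 4.9]
grip_width: 0.0119
```

Request:
send_rows(steps=[[0.0006,0.0002,0,0,0.0],[0,0,0,0,0.0],[0,0,0,0,0.0]])

```text
time_s: 14.18
eef_pos: [0.513, -0.083, 0.0456]
tool_rot: [-179.6, -0.1, 109.9]
wrist_force: [-8.7, -3.9, 5.1]
grip_width: 0.012
```

Request:
send_rows(steps=[[0.0006,0.0002,0,0,0.0],[0,0,0,0,0.0],[0,0,0,0,0.0]])

```text
time_s: 14.43
eef_pos: [0.5133, -0.0829, 0.0456]
tool_rot: [-179.6, -0.1, 109.9]
wrist_force: [-9.7, -5.0, 6.5]
grip_width: 0.0117
```

Push is about 11 N, of which about 6 N is friction, so the plunger carries roughly 5 N. I'll release and look.

Request:
send_rows(steps=[[0,0,0,0,0.016],[0,0,0,0,0.02],[0,0,0,0,0.03],[0,0,0,0,0.035],[0,0,0,0,0.035]])

```text
time_s: 14.85
eef_pos: [0.5173, -0.082, 0.0464]
tool_rot: [179.9, 0.0, 109.8]
wrist_force: [0.3, 0.2, -0.4]
grip_width: 0.0345
```

Request:
send_rows(steps=[[0,0,0.01,0,0.035],[0,0,0.02,0,0.035],[0,0,0.03,0,0.035],[0,0,0.03,0,0.035],[0,0,0.02,0,0.035],[0,0,0,0,0.035],[0,0,0,0,0.035]])

```text
time_s: 15.43
eef_pos: [0.5181, -0.0823, 0.1582]
tool_rot: [179.8, 0.1, 109.8]
wrist_force: [-0.9, 0.2, -0.0]
grip_width: 0.035
```

Run:
```python
from h import *
s=r.read_state();im=r.camera('wrist');cv2.imwrite('pics/w9.png',im);print(s['eef_pos'],s['tool_rot'],s['wrist_force']);analyse(im,s)
cv2.imwrite('pics/w9c.png',cv2.resize(im[110:330,250:520],(800,652))[:600])
```

```text
[ 0.51813542 -0.08228755  0.15824337] [1.79781194e+02 1.31492305e-01 1.09840521e+02] [-0.91836597  0.24902281 -0.01882013]
disc [ 0.59154962 -0.05554746] r 0.044728818376332774 dots [(array([ 0.62023177, -0.04572766]), np.float64(18.899487872426423), np.float64(0.03031656152265872))]
 flat line angle 109.66952552743639 dir to flat 20.67304366862957
```

View pics/w9.png

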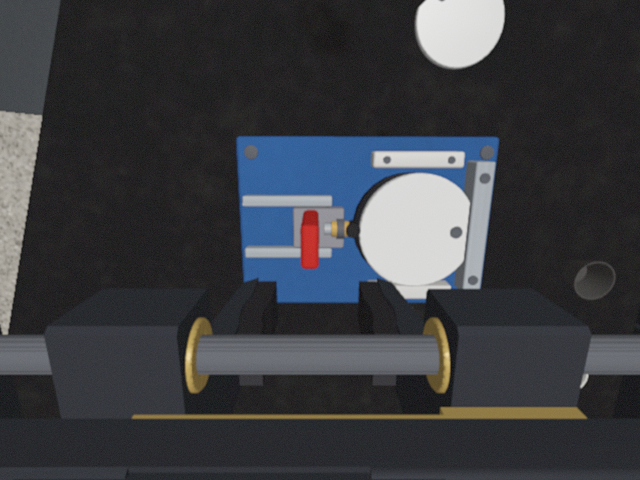

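View pics/w9c.png

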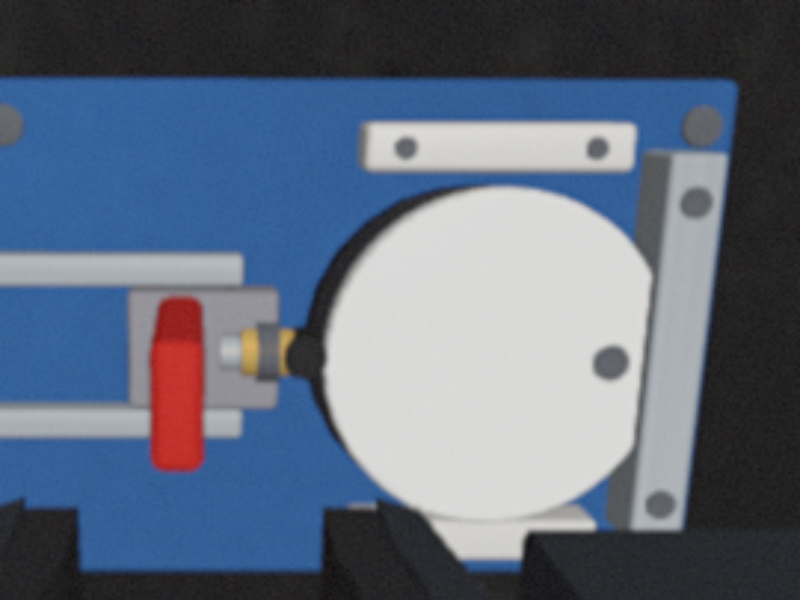

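Run:
```python
from h import *
s=r.read_state()
a=np.radians(19.65);J=np.array([[np.cos(a),np.sin(a)],[-np.sin(a),np.cos(a)]]);o=np.array([.571,-.0616])
P=[onz('wrist',(u/2.963+250,v/2.963+110),.08,s)[:2] for u,v in((152,342),(203,342),(203,468),(151,468))]
print('tab jig',J@(np.mean(P,0)-o),np.mean(P,0)); print('gripped tcp jig before release',J@(np.array([.5133,-.0829])-o),'at grip',J@(np.array([.4911,-.0909])-o),'first bar contact',J@(np.array([.5120,-.0834])-o))
for uv in((325,355),): print('nose tip',J@(onz('wrist',(uv[0]/2.963+250,uv[1]/2.963+110),.024,s)[:2]-o))
```

```text
tab jig [-0.06221515  0.00223106] [ 0.51165774 -0.08042017]
gripped tcp jig before release [-0.06150243 -0.0006566 ] at grip [-0.08509979 -0.00072544] first bar contact [-0.06289486 -0.00069032]
nose tip [-0.02432784  0.00047656]
```

Disc pose looks home: centre at jig x 21.4 mm, flat at 109.7° against the jig's 109.65°. The tab reading leaves about 1 mm of doubt about whether the keeper crept back on release, so I'll regrip lightly and check by feel.

Request:
send_rows(steps=[[-0.0048,-0.001,-0.02,0,0.035],[0,0,-0.03,0,0.035],[0,0,-0.03,0,0.035],[0,0,-0.02,0,0.035],[0,0,-0.01,0,0.035],[0,0,0,0,0.035],[0,0,0,0,0.035],[0,0,0,0,0.035]])

```text
time_s: 16.15
eef_pos: [0.5127, -0.0832, 0.0469]
tool_rot: [179.9, 0.0, 109.8]
wrist_force: [-0.0, -0.1, 0.3]
grip_width: 0.0348
```

Request:
send_rows(steps=[[0,0,0,0,0.025],[0,0,0,0,0.018],[0,0,0,0,0.015],[0,0,0,0,0.0],[0,0,0,0,0.0],[0,0,0,0,0.0],[0,0,0,0,0.0]], squeeze=12)

```text
time_s: 16.73
eef_pos: [0.5128, -0.0832, 0.0471]
tool_rot: [179.9, 0.1, 109.8]
wrist_force: [-1.0, 0.8, 6.7]
grip_width: 0.0118
```

Request:
send_rows(steps=[[0,0,0.0012,0,0.0],[0.0007,0.0003,0,0,0.0],[0.0007,0.0002,0,0,0.0],[0,0,0,0,0.0],[0,0,0,0,0.0]])

```text
time_s: 17.15
eef_pos: [0.5124, -0.0833, 0.0472]
tool_rot: [-179.9, 0.0, 109.9]
wrist_force: [-1.7, -4.4, 1.8]
grip_width: 0.012
```

Request:
send_rows(steps=[[0.0007,0.0003,0,0,0.0],[0.0007,0.0002,0,0,0.0],[0,0,0,0,0.0],[0,0,0,0,0.0]])

```text
time_s: 17.48
eef_pos: [0.5126, -0.0832, 0.0471]
tool_rot: [-179.7, -0.0, 109.9]
wrist_force: [-5.3, -6.6, 5.9]
grip_width: 0.0121
```

Request:
send_rows(steps=[[0.0005,0.0002,0,0,0.0],[0,0,0,0,0.0],[0,0,0,0,0.0]])

```text
time_s: 17.73
eef_pos: [0.5128, -0.0831, 0.0471]
tool_rot: [-179.7, -0.0, 109.9]
wrist_force: [-7.7, -6.9, 6.6]
grip_width: 0.0117
```

Request:
send_rows(steps=[[0.0005,0.0001,0,0,0.0],[0,0,0,0,0.0],[0,0,0,0,0.0]])

```text
time_s: 17.98
eef_pos: [0.513, -0.083, 0.0471]
tool_rot: [-179.6, -0.0, 109.9]
wrist_force: [-8.2, -6.7, 6.2]
grip_width: 0.0119
```

Request:
send_rows(steps=[[0.0005,0.0001,0,0,0.0],[0,0,0,0,0.0],[0,0,0,0,0.0]])

```text
time_s: 18.23
eef_pos: [0.5132, -0.0829, 0.0471]
tool_rot: [-179.6, -0.0, 109.9]
wrist_force: [-8.5, -6.5, 7.6]
grip_width: 0.0118
```

Request:
send_rows(steps=[[0.0007,0.0001,0,0,0.0],[0,0,0,0,0.0],[0.0005,0.0001,0,0,0.0],[0,0,0,0,0.0],[0,0,0,0,0.0]])

```text
time_s: 18.65
eef_pos: [0.5137, -0.0827, 0.0471]
tool_rot: [-179.5, -0.1, 109.9]
wrist_force: [-10.2, -6.5, 9.5]
grip_width: 0.012
```

Request:
send_rows(steps=[[-0.001,-0.0004,0,0,0.0],[-0.001,-0.0004,0,0,0.0],[0,0,0,0,0.0],[0,0,0,0,0.0]])

```text
time_s: 18.98
eef_pos: [0.5137, -0.0828, 0.0471]
tool_rot: [-179.8, -0.0, 109.9]
wrist_force: [-4.5, -4.3, 5.1]
grip_width: 0.012
```

Request:
send_rows(steps=[[-0.001,-0.0005,0,0,0.0],[0,0,0,0,0.0],[0,0,0,0,0.0]])

```text
time_s: 19.23
eef_pos: [0.5136, -0.0828, 0.0471]
tool_rot: [-179.9, -0.0, 109.8]
wrist_force: [-3.4, -2.2, 2.8]
grip_width: 0.0114
```

Request:
send_rows(steps=[[0,0,0,0,0.014],[0,0,0,0,0.018],[0,0,0,0,0.028],[0,0,0,0,0.035],[0,0,0,0,0.035]])

```text
time_s: 19.65
eef_pos: [0.5146, -0.0825, 0.0473]
tool_rot: [180.0, -0.0, 109.8]
wrist_force: [-0.8, -0.4, -0.2]
grip_width: 0.0344
```

Request:
send_rows(steps=[[0,0,0.01,0,0.035],[0,0,0.02,0,0.035],[0,0,0.03,0,0.035],[0,0,0.03,0,0.035],[0,0,0.02,0,0.035],[0,0,0,0,0.035],[0,0,0,0,0.035],[0,0,0,0,0.035]])

```text
time_s: 20.32
eef_pos: [0.5138, -0.0826, 0.1567]
tool_rot: [-180.0, -0.0, 109.8]
wrist_force: [-0.6, 1.0, -0.6]
grip_width: 0.0351
```

Run:
```python
from h import *
s=r.read_state();im=r.camera('wrist');cv2.imwrite('pics/w10.png',im);print(s['time_s'],s['eef_pos'],s['tool_rot'],s['wrist_force']);analyse(im,s)
cv2.imwrite('pics/w10c.png',cv2.resize(im[110:310,260:520],(780,600)))
cv2.imwrite('pics/t10.png',r.camera('top'))
```

```text
20.3167 [ 0.51377077 -0.08260072  0.15668434] [-1.79959029e+02 -2.79781659e-02  1.09836184e+02] [-0.55758065  0.9886268  -0.62940377]
disc [ 0.59169436 -0.05559536] r 0.04487880900097056 dots [(array([ 0.62030026, -0.04580811]), np.float64(18.887925166168365), np.float64(0.030233882042170753))]
 flat line angle 109.85570271287214 dir to flat 20.245644305458573
```

View pics/w10c.png

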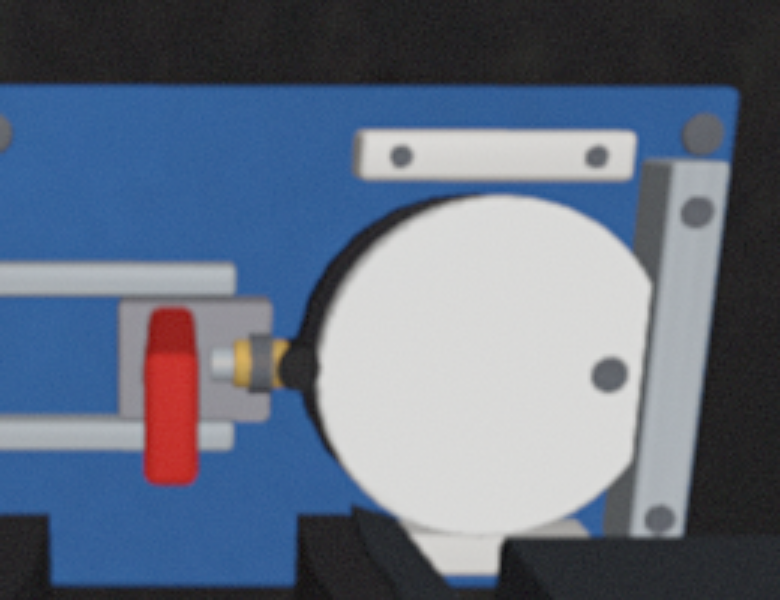

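View pics/t10.png

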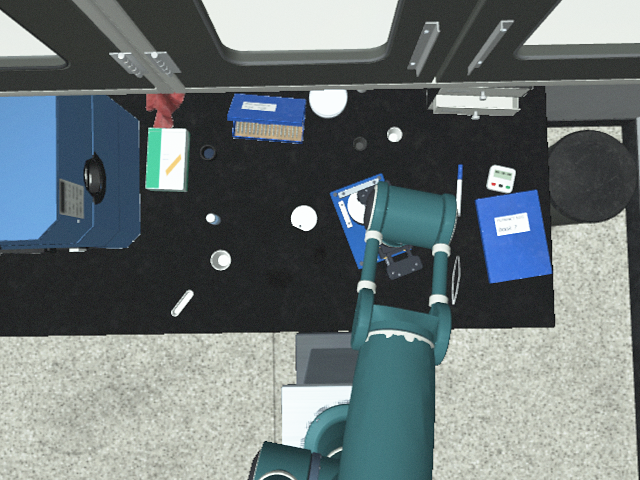

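The flat sits along the bar at crop columns 632–650, the plunger nose is on the rim at crop (318,368), and the bystanders are where they were. The arm is clear, so I'm handing in.

```bash
python3 -c "
from cell import r
print(r.finish_job())"
```

```text
the job is handed in; nothing more can be done
None
```

I turned the disc about 86° with the fingertips until its flat faced the bar, pressing with about 6–7 N. I then gripped the red tab, slid the keeper in by feel, released it and lifted clear. The job was handed in at about 20 s of the 72 s allowed; no verdict came back.

**Disc pose:** My last pictures put the disc's centre at about 21.5 mm in the jig (home is 21.5 mm). The flat lay at 109.9°, against 109.65° for the bar. The dot gave an angle about 0.8° short of the jig's axis, a small disagreement that is still well inside the 2.3° limit.

**Holding force:** The final push was about 12 N, of which roughly 6 N was the keeper's own friction. That leaves an estimated 5–6 N from the plunger. I could not measure the force between disc and bar directly.

**Second grip:** After the first release, the tab's position in the picture and by feel disagreed by about 1 mm, so the keeper may have crept back. I gripped it again, pushed about 0.4 mm further than before, and eased the arm's load before opening; the tab stayed put while the load came off. I did not re-check it by feel after that last release.

**Bystanders:** They appear unmoved in the top view, and the arm touched nothing at the end.

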